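Load the guarded stamping press with balloon-weight blanks

ROBOT

A 7-joint arm with a two-finger parallel gripper is mounted at the origin on a cart in front of the work surface, level with it; the furniture and walls round the work are solid. World frame = base frame: x ahead of the robot, y to its left, z up, the work surface at z = 0. Lengths are in m, angles in degrees, forces in N, time in s.
With the tool pointing down it reaches from about 0.4 to 0.875 m from the base axis. Payload 19.3 kg.
Tool frame: the origin (TCP) lies on the centre line of the jaws, within the pads' length; the fingertips stand env.nose_length ahead of it and the grasp point (between the pads) lies 2 mm behind it (env.nose_length is the distance from the TCP to the fingertips, in m); z points along the fingers, y is the line along which they close (so a half turn about z gives the same grasp; the last joint's range is limited). The gripper opens to 85 mm and grips with 20 to 120 N. Pads are 22 mm wide; open, the fingers measure 114 mm over their backs; the gripper's body (76 mm by 85 mm) begins 54 mm behind the grasp point. The pads swing forward as they close: fully open they stand 13 mm farther back than shut.
Start: joints at [-4.022, 29.874, -2.08, 91.645, 1.215, 58.505, -6.463], TCP at [0.625, -0, 0.248] pointing down, gripper open.
Joint ranges: [-166.77, 166.77], [-17.47, 122.26], [-85.68, 81.53], [9.62, 139.38], [-72.42, 252.41], [9.2, 110.78], [-144.41, 144.41]. Speed limits (degrees/s): [108.29, 108.29, 136.94, 136.94, 172.46, 172.46, 172.46].

INTERFACE

Orientations are given as [roll, pitch, yaw] about the fixed x, y, z axes, in that order (R = Rz(yaw) Ry(pitch) Rx(roll)).
In Python, from rig import env gives the robot as it stands.
- The arm moves only by the shell command python3 -m crank 'ROWS'. ROWS is JSON, a list of rows, each a list of 5 numbers: the shift along the tool's x, y, z in cm, then the turn about the tool's z in rad, then the finger opening in cm, from 0 to 8.54. A call has 1 to 20 rows; each row shifts and turns the commanded pose from where the row before left it, along the tool's axes as they then stand; what a row does not reach is not made up. A row lasts 1/8 s, in which the tool goes at most 62.5 mm and 10.7 degrees, less where a joint would pass 70% of its speed; a pose out of reach is approached as far as the arm can. A call is refused whole if a number of a shift passes 6.25 or a number of a turn 0.188, either way. A call with a gripper value outside its range is refused whole. The fingers move at their own pace and stop on an object; the grip force is fixed at half the most. Time passes only in rows, so rows that do not move let the fingers close. It gives the time, the measured TCP pose, the force, the opening and the grip force at its end, in the units of the state.
- env.sense(): the state, without advancing time (a new reading comes with each control period).
- env.grab_frame(name): name is "scene" or "side" or "wrist"; returns the picture (384x512x3 uint8, blue, green, red); there is no depth.
- env.get_calibration(name): a dict with "fx", "fy", "cx", "cy" (pixels), "view" (4x4, takes a point from world to camera coordinates). Camera axes: x right, y up, looking along -z (the intrinsics and any distortion apply to the point x, -y, -z); pixel columns grow to the right and rows downward; lengths in m; the calibration is good to about 2 mm. A picture is of the moment at which its call begins: read the wrist's pose just before it. get_calibration takes no time and is no camera call; for the wrist camera it gives the pose at the moment of the call.
- env.job_done(): hands the job in; it is judged then, once.
Trained networks look in the newest picture that a camera, given by its name, has taken for a name from the list of things; names that differ only in an ending like _2 or _b are one class to them, and where a whole thing is asked for, a point or a joint stands for the part that bears it (a point fixed in the world has none). Each returns a list of dicts, best first, with "conf" (0 to 1); they miss things now and then, are a little off and sometimes report something else, mostly with a low value. They report only what shows in the picture. A call takes as long as a camera call. They do not tell look-alikes from the thing itself.
- env.outline_of(camera, target): "pixels" (384x512 bool, what is visible of it) and "extent" ([left, top, width, height] in pixels, round what is visible of it).
The state is a dict: "time": time; "qpos": joint angles; "qvel": joint speeds; "tau": joint torques, N m; "ee_pos": TCP position; "eef_rot": TCP orientation; "wrist_force": force on the tool from outside, world axes, zero at the start; "moment": the same for the moment, N m; "gripper_width": opening from 0.0 (shut) to 1.0 (fully open); "grip_force": force on a finger pad.
Only numpy, scipy, OpenCV 4.12 (cv2) and the standard library are available. Lean on these libraries where they do the work, as an engineer would, in place of code of your own. Each camera call takes 0.05 s, during which the arm holds its last target. There are 200 camera calls.

TASK

Load the stamping press: unlock the left guard door (pull its wing knob up, turn it, let it down to park it), swing that door wide open first, then the right one, and lay every loose steel blank into a die cavity of its own outline, flat and fully home. Then shut the right door, shut the left door over it, and lock up again by lifting the knob, turning it back and pushing it fully down; leave the other things on the worktop where they are.

Things in the scene. Friction and masses are not known exactly. Their poses are not given: they have to be found in the camera images.
- press: grey press fixed to the worktop, 236 mm wide (y), 160 deep (x); origin at centre of its underside, x away from the robot, y left. Base top 24 mm up; open-topped bay with two dies; behind it a housing (x +30 to +85, 85 high), at its sides cheeks 47 high (y +-115). Two doors (6 thick panels, from 26 to 95 mm up) close the front at x = -72. A keeper 20 high stands in front at x = -98, y = +15, below the bolt
- leaf_a (a joint): left guard door, hinged at its left end, rad: 0 shut, grows as it swings out towards the robot, to 2.2. Stays where left (friction 0.03 N m). Carries the bolt with the wing knob, and a strip overlapping the front of the right door by 12 mm, so the right door cannot open before it nor shut after it. With the bolt down it opens about 0.03 rad at most
- leaf_b (a joint): right guard door (hinge at its right, -y end), rad: 0 shut, grows as it swings out towards the robot, up to 2.2; same stiffness. No lock of its own.
- leaf_a_hinge (a point): point on the left door's vertical hinge axis, at the height of the door's upper edge (95 mm)
- leaf_b_hinge (a point): point on the right door's vertical hinge axis, at the height of the door's upper edge (95 mm)
- leaf_a_post (a point): grip point on the left door's handle, an upright round steel post, 12 mm in diameter, from 95 to 135 mm over the worktop on the door's upper edge, 52 mm from the hinge axis; the point is on its axis, 120 mm up. The wing knob stands 49 mm away, nearer the door's free end
- leaf_b_post (a point): grip point on the right door's handle, an equal post 52 mm from that door's hinge axis; this point is 120 mm up
- knob_grip (a point): centre of the black wing knob on the left door's front, 100 mm from the hinge: an upright wing 12 mm thick (point x), 38 long (point y), 28 high (+-14 about this point), turning about the vertical; 130 mm over the worktop when down. Locked: the wing lies along the door; parked: nearly square to it
- bolt (a joint): height of bolt and knob, m: 0 fully down (locked), at most 0.028. A light spring (2 N) pulls it down. The knob turns only when lifted over 0.017 (lift to about 0.022). Turned to about 1.4 rad and let down it rests parked at 0.014, the bolt clear of the keeper; turned back to 0 it goes down to 0 if the left door is fully shut
- knob (a joint): angle of the wing knob relative to the left door, rad, anticlockwise from above: 0 locked (slot), about 1.4 parked (rest notch), range -0.03 to 1.45; turns easily when lifted
- round_die: dark steel die fixed in the bay, left or right of the square die, axes parallel to the press's; 62 mm deep (x), 106 wide (y), 18 high, two round cavities 46.5 across, 8 deep, at y -26 and +26. Origin at centre of underside, 24 mm over the worktop (top 42, cavity floors 34). Cavity centres lie 39 mm behind the door plane, 63 in front of the housing
- square_die: the same block with two square cavities, 40.5 mm wide and 8 mm deep, sides parallel to the block's
- round_die_hole0 (a point): centre of one round cavity at its mouth (42 mm over the worktop)
- round_die_hole1 (a point): centre of the other round cavity at its mouth
- square_die_hole0 (a point): centre of one square cavity at its mouth (42 mm over the worktop)
- square_die_hole1 (a point): centre of the other square cavity at its mouth
- stapler: red and black stapler lying left of the press, 34x135x46 mm, not to be moved
- balloon_weight_2: gold balloon weight 45x45x46 mm right of the press, not to be moved. Beyond it a solid bunch of balloons fills the right of the worktop: at world y below -0.17 for x over 0.54, below -0.23 for x 0.43 to 0.54, below -0.275 for x 0.37 to 0.43, from the worktop up to about 0.6 m; keep the arm clear of it
- masking_tape: roll of masking tape 93x93x24 mm lying left in front of the press, not to be moved
- round_1: round steel blank (disc), 44 mm in diameter and 20 mm high, 0.12 kg, with no markings; origin at the centre of its underside, z up. May be absent (None). All blanks start lying flat on the worktop in front of the press or to its right.
- round_2: round steel blank (disc), 44 mm in diameter and 20 mm high, 0.12 kg, with no markings; origin at the centre of its underside, z up. May be absent (None). All blanks start lying flat on the worktop in front of the press or to its right.
- square_1: square steel blank, 38 x 38 mm and 20 mm high, sides along its x and y, 0.12 kg, with no markings; origin at the centre of its underside, z up. May be absent (None). All blanks start lying flat on the worktop in front of the press or to its right.
- square_2: square steel blank, 38 x 38 mm and 20 mm high, sides along its x and y, 0.12 kg, with no markings; origin at the centre of its underside, z up. May be absent (None). All blanks start lying flat on the worktop in front of the press or to its right.
Not all that is in view belongs to the job. What is shaped like the round_1 but turquoise is not meant.

How it is judged (in metres and radians):
On the way, in this order (a step that is already met when the one before it is completed fails the run):
1. the left door is unlocked (knob turned and parked) and wide open (over 1.25 rad) while the right door is still shut (value of joint bolt between 0.01 and 0.017 m and value of joint knob above 1.1 rad and value of joint leaf_a above 1.25 rad and value of joint leaf_b below 0.15 rad), for 0.2 s.
2. both doors are wide open (over 1.25 rad) (value of joint each of leaf_a, leaf_b above 1.25 rad), for 0.2 s.
3. with both doors open, every blank lies flat and fully home in a cavity of its own outline ((horizontal distance between round_1 and round_die_hole0 below 0.0045 m or horizontal distance between round_1 and round_die_hole1 below 0.0045 m) and z of round_1 in the frame of round_die between 0.005 and 0.0125 m and angle between each of round_1, round_2, square_1, square_2's own z axis and vertical below 0.06 rad and (horizontal distance between round_2 and round_die_hole0 below 0.0045 m or horizontal distance between round_2 and round_die_hole1 below 0.0045 m) and z of round_2 in the frame of round_die between 0.005 and 0.0125 m and (horizontal distance between square_1 and square_die_hole0 below 0.0045 m or horizontal distance between square_1 and square_die_hole1 below 0.0045 m) and z of square_1 in the frame of square_die between 0.005 and 0.0125 m and (horizontal distance between square_2 and square_die_hole0 below 0.0045 m or horizontal distance between square_2 and square_die_hole1 below 0.0045 m) and z of square_2 in the frame of square_die between 0.005 and 0.0125 m and value of joint each of leaf_a, leaf_b above 1 rad), for 0.2 s.
4. the right door is shut while the left is still open (value of joint leaf_b below 0.06 rad and value of joint leaf_a above 0.3 rad), for 0.2 s.
5. the left door is shut over it (value of joint each of leaf_b, leaf_a below 0.06 rad), for 0.2 s.
At the end, for the whole second after the job is handed in: every blank present lies flat (tilt under 0.06 rad), within 4.5 mm of the centre of a cavity of its own outline and on its floor (within 2.5 mm), at rest; both doors are shut (left under 0.05 rad, right under 0.06 rad), the knob is turned back (under 0.2 rad) and fully down (within 3 mm) ((horizontal distance between round_1 and round_die_hole0 below 0.0045 m or horizontal distance between round_1 and round_die_hole1 below 0.0045 m) and z of round_1 in the frame of round_die between 0.005 and 0.0125 m and angle between each of round_1, round_2, square_1, square_2's own z axis and vertical below 0.06 rad and (horizontal distance between round_2 and round_die_hole0 below 0.0045 m or horizontal distance between round_2 and round_die_hole1 below 0.0045 m) and z of round_2 in the frame of round_die between 0.005 and 0.0125 m and (horizontal distance between square_1 and square_die_hole0 below 0.0045 m or horizontal distance between square_1 and square_die_hole1 below 0.0045 m) and z of square_1 in the frame of square_die between 0.005 and 0.0125 m and (horizontal distance between square_2 and square_die_hole0 below 0.0045 m or horizontal distance between square_2 and square_die_hole1 below 0.0045 m) and z of square_2 in the frame of square_die between 0.005 and 0.0125 m and value of joint leaf_a below 0.05 rad and value of joint leaf_b below 0.06 rad and value of joint bolt below 0.003 m and value of joint knob below 0.2 rad and linear speed of each of round_1, round_2, square_1, square_2 below 0.02 m/s); the robot touches nothing.
It fails at once if the stapler, balloon weight or masking tape is pushed more than 40 mm (distance of any of stapler, balloon_weight_2, masking_tape from where it was at the start of the episode above 0.04 m).
Of round_1, round_2, square_1, square_2 only 2 to 4 are there at a start; the rules pass over those that are not, and their reading is None.
At some moment in a run one of round_1, round_2, square_1, square_2 may be knocked a few centimetres aside while the robot is not near it.
Once in a run the grip may slacken for a moment while it holds something.
It also fails if it takes over 210 s, if anything falls off the work surface, if the arm or the gripper's body presses on something with over 40 N, if the wrist force passes 120 N, or if a joint passes its speed limit or range.

## Working session

There is one attempt and no reset: what is moved stays moved. The work goes in short steps, Python scripts to look and compute and a shell command to move; the robot and the scene stay as the last step left them, time stands still between calls to the robot, and variables do not carry over. Pictures are saved under pics/ and viewed, at most 14 in all, crops included, and the job is handed in when it is done.

```bash
ls; mkdir -p pics; python3 - <<'E'
from rig import env
import cv2,numpy as np
s=env.sense();print(s,env.nose_length)
for c in("scene","side","wrist"):
    im=env.grab_frame(c);cv2.imwrite(f"pics/{c}0.png",im)
    k=env.get_calibration(c);print(c,k)
    if c!="wrist":
        for t in("press","round_1","square_1","round_die","square_die","leaf_a_post","leaf_b_post","knob_grip"):
            print(c,t,[(round(d["conf"],2),d["extent"]) for d in env.outline_of(c,t)][:6])
a=cv2.imread("pics/scene0.png");b=cv2.imread("pics/side0.png")
E
```

```text
pics
{'time': 0.0, 'qpos': array([-4.02284642, 29.90988403, -2.08163854, 91.67210122,  1.2125044 ,
       58.50511822, -6.46182692]), 'qvel': array([-0.06355455,  0.04339638, -0.02609076, -0.03366175, -0.0110982 ,
        0.1130222 ,  0.00975096]), 'tau': array([-4.24098413e-03, -9.27110124e+01,  1.97758444e+00, -3.69928443e+01,
        1.76317629e-02,  8.19846697e-03, -6.58496788e-05]), 'ee_pos': array([ 6.24689211e-01, -1.52163203e-05,  2.47728254e-01]), 'eef_rot': array([-1.79934904e+02,  2.67806656e-03,  9.00002891e+01]), 'wrist_force': array([-0.52163919,  0.17814865,  0.96120866]), 'moment': array([ 0.03358876, -0.07006309, -0.04334037]), 'grip_force': 0.0, 'gripper_width': 0.9966577993410731} 0.017
scene {'fx': 491.237804021601, 'fy': 491.237804021601, 'cx': 253.1394389473296, 'cy': 194.9393754825004, 'view': array([[-0.89101358, -0.45393917, -0.00583284,  0.49375516],
       [ 0.33137681, -0.65911686,  0.67509583, -0.23355076],
       [-0.31029697,  0.59958669,  0.73770699, -1.0881484 ],
       [ 0.        ,  0.        ,  0.        ,  1.        ]])}
scene press [(0.94, [166.4
[... 1475 characters left out ...]
, 47.9])]
side leaf_a_post [(0.51, [218.7, 219.2, 39.9, 50.0])]
side leaf_b_post [(0.83, [233.0, 164.2, 11.7, 51.7]), (0.63, [219.7, 218.6, 38.8, 52.0])]
side knob_grip [(0.66, [249.8, 193.6, 9.3, 19.7]), (0.36, [205.4, 180.7, 40.1, 45.4])]
wrist {'fx': 308.93221999949066, 'fy': 308.93221999949066, 'cx': 260.0424495603998, 'cy': 189.98810182440715, 'view': array([[ 9.99999133e-01,  3.04571178e-04,  1.28117458e-03,
        -6.24650058e-01],
       [ 8.18639733e-05,  9.56627271e-01, -2.91314706e-01,
         3.84582843e-02],
       [-1.31433261e-03,  2.91314559e-01,  9.56626416e-01,
        -3.77936273e-01],
       [ 0.00000000e+00,  0.00000000e+00,  0.00000000e+00,
         1.00000000e+00]])}
```

View pics/scene0.png

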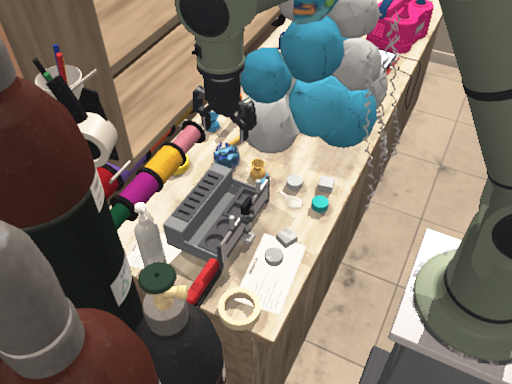

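View pics/side0.png

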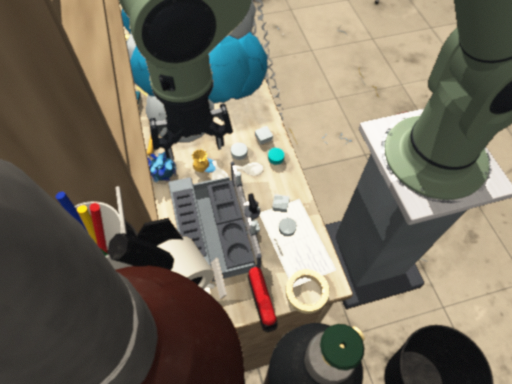

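The scene shows the press with the round die left, seen in both views. Blanks: rounds at scene (272,255) and (293,182), squares at (287,236) and (327,185). The disc at scene (320,203) is turquoise, so it is a decoy.

```bash
cat > h.py <<'E'
from rig import env
import cv2,numpy as np
def P(k,p):
    c=k["view"][:3,:3]@np.asarray(p,float)+k["view"][:3,3]
    return np.array([k["fx"]*c[0]/-c[2]+k["cx"],k["fy"]*-c[1]/-c[2]+k["cy"]])
def ray(k,u,z):
    R=k["view"][:3,:3];o=-R.T@k["view"][:3,3]
    d=R.T@np.array([(u[0]-k["cx"])/k["fx"],-(u[1]-k["cy"])/k["fy"],-1])
    return o+d*(z-o[2])/d[2]
def dets(c,t,z,im=None,k=None):
    k=k or env.get_calibration(c);out=[]
    for d in env.outline_of(c,t):
        ys,xs=np.nonzero(d["pixels"])
        if len(xs)<5: continue
        u=(xs.mean(),ys.mean())
        col=im[ys,xs].mean(0).astype(int) if im is not None else None
        x=ray(k,u,z)
        print(c,t,round(d["conf"],2),np.round(u,1),"xy",np.round(x[:2],4),"bgr",col,"n",len(xs));out.append((d,x))
    return out
def st():
    s=env.sense();print("t",round(s["time"],2),"tcp",np.round(s["ee_pos"],4),"rpy",np.round(s["eef_rot"],2),"F",np.round(s["wrist_force"],1),"w",round(s["gripper_width"]*85.4,1),"gf",round(s["grip_force"],1));return s
E
python3 - <<'E'
from h import *
for c in("scene","side"):
    im=env.grab_frame(c)
    for t,z in(("round_1",.011),("square_1",.011),("round_die",.042),("square_die",.042),("leaf_b_post",.12),("leaf_a_post",.06),("knob_grip",.13),("balloon_weight",.02),("masking_tape",.012),("stapler",.02)): dets(c,t,z,im)
im=env.grab_frame("wrist")
a=cv2.imread("pics/scene0.png")[150:300,150:350];b=cv2.imread("pics/side0.png")[110:310,150:310]
a=cv2.resize(a,(533,400),interpolation=2);b=cv2.resize(b,None,fx=2,fy=2)
w=cv2.resize(im,(266,200))
o=np.zeros((600,800,3),np.uint8);o[:400,:533]=a;cc=cv2.resize(b,(266,333));o[:333,533:799]=cc;o[400:,:266]=w
cv2.imwrite("pics/c1.png",o)
E
```

```text
scene round_1 0.83 [273.2 254.9] xy [0.4508 0.0984] bgr [188 196 198] n 272
scene round_1 0.78 [293.9 182.1] xy [ 0.5035 -0.1423] bgr [183 191 195] n 259
scene round_1 0.76 [319.8 203.4] xy [ 0.4129 -0.1024] bgr [173 183  75] n 263
scene round_1 0.57 [257.8 169. ] xy [ 0.6128 -0.1436] bgr [ 78 139 176] n 243
scene square_1 0.67 [286.7 237.1] xy [0.4441 0.0359] bgr [179 187 190] n 302
scene square_1 0.46 [325.9 183.1] xy [ 0.4252 -0.1773] bgr [192 199 202] n 235
scene round_die 0.71 [215.4 233.9] xy [0.5902 0.1257] bgr [95 94 97] n 648
scene square_die 0.85 [237.4 201.9] xy [0.5918 0.0127] bgr [93 91 94] n 472
scene leaf_b_post 0.82 [259.8 195.8] xy [0.5192 0.0327] bgr [117 120 126] n 365
scene leaf_b_post 0.72 [215.3 234.4] xy [0.5551 0.1775] bgr [95 93 96] n 621
scene leaf_a_post 0.79 [238.2 227.4] xy [0.544  0.0964] bgr [ 94  96 100] n 907
scene leaf_a_post 0.4 [204.1 282.5] xy [0.538  0.2626] bgr [ 47  47 139] n 861
scene knob_grip 0.44 [246.7 206.2] xy [0.5275 0.0825] bgr [44 43 44] n 176
scene balloon_weight 0.72 [257.8 169. ] xy [ 0.6088 -0.1353] bgr [ 81 141 178] n 255
scene m
[... 1144 characters left out ...]
de leaf_b_post 0.66 [239.7 187.9] xy [0.5473 0.0305] bgr [141 149 153] n 274
side leaf_a_post 0.97 [252.3 220.5] xy [0.5337 0.0858] bgr [106 110 112] n 571
side leaf_a_post 0.41 [240.  189.2] xy [ 0.5394 -0.0011] bgr [141 148 152] n 260
side knob_grip 0.65 [252.9 203.9] xy [0.5318 0.0819] bgr [52 54 56] n 160
side balloon_weight 0.51 [200.  160.2] xy [ 0.6111 -0.1359] bgr [ 68 143 177] n 300
side masking_tape 0.56 [307.2 291.1] xy [0.4578 0.26  ] bgr [175 216 226] n 894
side stapler 0.58 [262.2 299.4] xy [0.5582 0.2531] bgr [ 36  36 159] n 986
side stapler 0.51 [213.3 218.7] xy [0.6157 0.0376] bgr [118 120 120] n 4498
side stapler 0.25 [252.8 222.3] xy [0.5281 0.0718] bgr [104 108 110] n 526
```

View pics/c1.png

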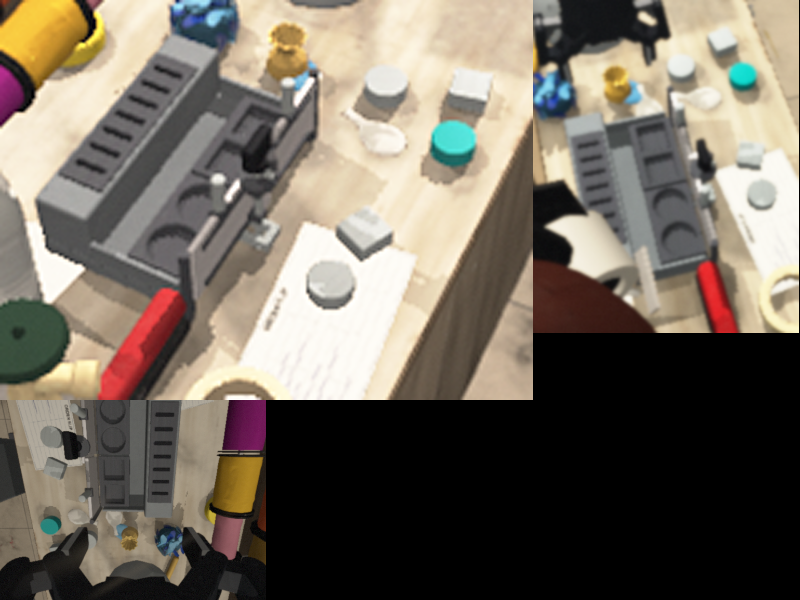

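Crop confirms: the grey rounds and grey squares are the blanks. The teal disc (453,143 in the crop) is the decoy, and the white spoon is clutter. Now moving nearer for a wrist view.

```bash
python3 -m crank '[[0,-4.5,0,0,6],[0,-4.5,2,0,5],[0,0,0,0,5],[0,0,0,0,5]]'; python3 - <<'E'
from h import *
st()
k=env.get_calibration("wrist");im=env.grab_frame("wrist");cv2.imwrite("pics/w1.png",im)
for t,z in(("round_1",.014),("square_1",.014),("round_die",.042),("square_die",.042),("leaf_b_post",.115),("leaf_a_post",.115),("knob_grip",.144)):
    for d,x in dets("wrist",t,z,im,k):
        if d["conf"]>.5 and "die" in t:
            c=max(cv2.findContours(d["pixels"].astype(np.uint8),0,2)[0],key=cv2.contourArea)
            print([np.round(ray(k,q,.042)[:2],4) for q in cv2.boxPoints(cv2.minAreaRect(c))])
E
```

```text
time: 2.6
ee_pos: [0.5358, 0.0, 0.2288]
eef_rot: [179.9, -0.0, 90.0]
wrist_force: [0.8, 0.4, -0.1]
gripper_width: 0.585
grip_force: 0.0
t 2.6 tcp [0.5358 0.     0.2288] rpy [ 1.7993e+02 -1.0000e-02  9.0000e+01] F [ 0.8  0.4 -0.1] w 49.9 gf 0.0
wrist round_1 0.94 [177.4  69.3] xy [0.4506 0.0997] bgr [129 136 136] n 1657
wrist round_1 0.94 [161.1 246.1] xy [ 0.4153 -0.1012] bgr [114 123  50] n 1151
wrist round_1 0.74 [236.  275.7] xy [ 0.5055 -0.1425] bgr [133 141 142] n 1051
wrist square_1 0.69 [178.7 132.2] xy [0.4471 0.0358] bgr [136 144 144] n 1349
wrist square_1 0.28 [304.7 157.1] xy [0.5855 0.0083] bgr [66 67 68] n 6190
wrist round_die 0.92 [310.7  50.8] xy [0.5826 0.1137] bgr [67 67 68] n 6708
[array([0.5489, 0.0681]), array([0.5536, 0.1585]), array([0.6131, 0.1553]), array([0.6142, 0.0642])]
wrist square_die 0.65 [304.5 157.2] xy [0.5811 0.0136] bgr [66 67 68] n 6054
wrist square_die 0.57 [178.7 132.1] xy [0.4543 0.039 ] bgr [137 144 144] n 1334
[array([ 0.5495, -0.0428]), array([0.5495, 0.0631]), array([0.6119, 0.0623]), array([ 0.6182, -0.0439])]
[array([0.4291, 0.029 ]), array([0.4459, 0.0626]), array([0.4796, 0.0491]), array([0.4637, 0.0146])]
wrist leaf_b_post 0.66 [266.8 173.2] xy [0.5408 0.0147] bgr [104 110 113] n 1408
wrist leaf_a_post 0.96 [260.3  67.5] xy [0.5355 0.0932] bgr [71 73 75] n 2899
wrist leaf_a_post 0.7 [310.6  51.1] xy [0.5714 0.1041] bgr [67 67 68] n 6848
wrist knob_grip 0.84 [253.6  85.8] xy [0.5311 0.0798] bgr [35 35 35] n 1276
```

View pics/w1.png

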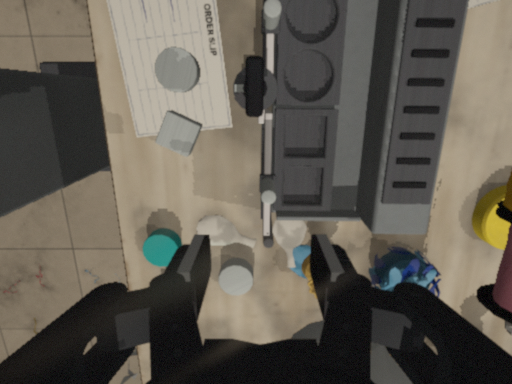

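```bash
python3 - <<'E'
from h import *
k=env.get_calibration("wrist")
for n,u,z in(("postA",(272,9),.135),("postB",(268,197),.135),("knobtop",(254,85.5),.144),("sq hi",(305,134),.042),("sq lo",(303,187),.042),("rd lo",(308,76),.042),("rd hi",(312,16),.042),("kend",(255,59),.144),("kend2",(254,113),.144)): print(n,np.round(ray(k,u,z)[:2],4))
im=cv2.imread("pics/w1.png")[0:240,140:380]
cv2.imwrite("pics/w1c.png",cv2.resize(im,(600,600),interpolation=cv2.INTER_CUBIC))
E
```

```text
postA [0.5421 0.1257]
postB [0.5406 0.0015]
knobtop [0.5307 0.0799]
sq hi [0.5797 0.0371]
sq lo [ 0.5799 -0.0181]
rd lo [0.5802 0.0916]
rd hi [0.5815 0.1423]
kend [0.5315 0.0957]
kend2 [0.5306 0.0627]
```

View pics/w1c.png

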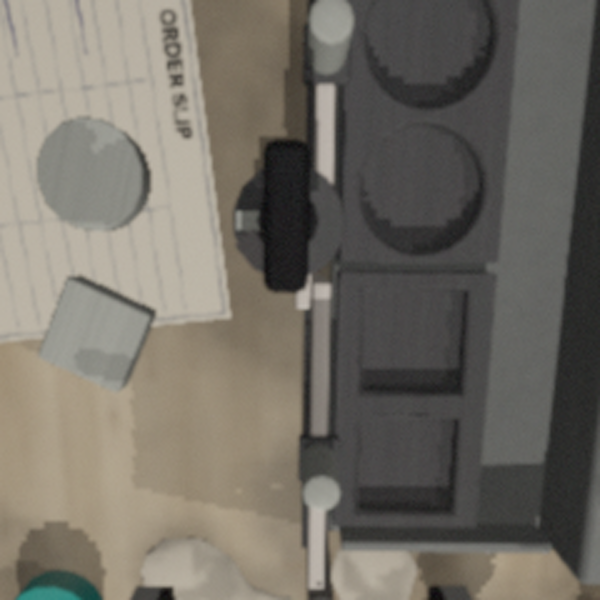

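Wrist view: the wing lies at about (254,85), posts at (272,8) and (269,197), and the press is nearly square to the world (yaw about -0.7°). Gripping the knob.

```bash
python3 -m crank '[[4,-0.5,0,0,4],[4,0,2,0,4],[0,0,3,0,4],[0,0,3,0,4],[0,0,1.2,0,4],[0,0,0,0,4],[0,0,0,0,0.5],[0,0,0,0,0.5],[0,0,0,0,0.5],[0,0,0,0,0.5],[0,0,0,0,0.5]]'
```

```text
time: 4.38
ee_pos: [0.5307, 0.0801, 0.1374]
eef_rot: [179.9, -0.0, 90.0]
wrist_force: [0.6, 1.5, 6.5]
gripper_width: 0.127
grip_force: 59.9
```

```bash
python3 -m crank '[[0,0,-1.1,0,0.5],[0,0,-1.2,0,0.5],[0,0,0,0,0.5],[0,0,0,-0.17,0.5],[0,0,0,-0.17,0.5],[0,0,0,-0.17,0.5],[0,0,0,-0.17,0.5],[0,0,0,-0.17,0.5],[0,0,0,-0.17,0.5],[0,0,0,-0.17,0.5],[0,0,0,-0.17,0.5],[0,0,0,-0.04,0.5],[0,0,0,0,0.5],[0,0,0.8,0,0.5],[0,0,0.2,0,0.5],[0,0,0,0,0.5]]'
```

```text
time: 6.38
ee_pos: [0.5316, 0.08, 0.1506]
eef_rot: [180.0, 0.2, 170.1]
wrist_force: [-0.6, -2.1, 26.6]
gripper_width: 0.125
grip_force: 63.1
```

```bash
python3 -m crank '[[0,0,0,0,3],[0,0,0,0,3],[0,0,0,0,3],[0,0,-3,0,3],[0,0,-3,0,3],[0,0,0,0.18,3],[0,0,0,0.18,3],[0,0,0,0.18,3],[0,0,0,0.18,3],[0,0,0,0.18,3],[0,0,0,0.18,3],[0,0,0,0.18,3],[0,0,0,0.14,3],[0,0,0,0,3]]'; python3 - <<'E'
from h import *
st();k=env.get_calibration("wrist");im=env.grab_frame("wrist");cv2.imwrite("pics/w2.png",im)
E
```

```text
time: 8.12
ee_pos: [0.5299, 0.0801, 0.2091]
eef_rot: [-180.0, 0.0, 90.0]
wrist_force: [0.3, -0.2, 0.6]
gripper_width: 0.352
grip_force: 0.0
t 8.12 tcp [0.5299 0.0801 0.2091] rpy [-1.7998e+02  2.0000e-02  9.0050e+01] F [ 0.3 -0.2  0.6] w 30.1 gf 0.0
```

View pics/w2.png

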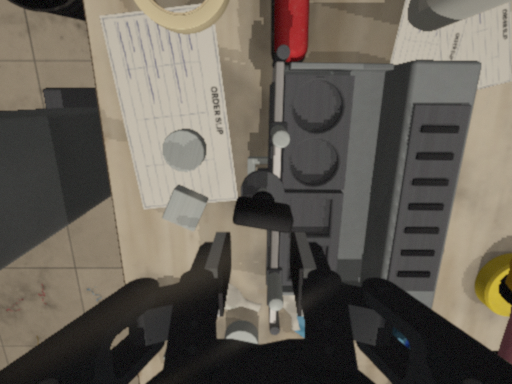

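```bash
python3 -m crank '[[4.6,1.2,0,0,3],[0,0,3,0,3],[0,0,3,0,3],[0,0,2.9,0,3],[0,0,0,0,3],[0,0,0,0,0.5],[0,0,0,0,0.5],[0,0,0,0,0.5],[0,0,0,0,0.5]]'; python3 - <<'E'
from h import *
H=np.array([.542,.1787]);r=.053;p=None
for t in np.arange(0,1.71,.1):
    q=H+r*np.array([-np.sin(t),-np.cos(t)])
    if p is not None: print(round(t,1),np.round((q-p)[::-1]*100,2))
    p=q
E
```

```text
time: 9.3
ee_pos: [0.5426, 0.126, 0.1214]
eef_rot: [179.9, -0.0, 90.0]
wrist_force: [-0.9, -1.3, 8.8]
gripper_width: 0.124
grip_force: 59.3
0.1 [ 0.03 -0.53]
0.2 [ 0.08 -0.52]
0.3 [ 0.13 -0.51]
0.4 [ 0.18 -0.5 ]
0.5 [ 0.23 -0.48]
0.6 [ 0.28 -0.45]
0.7 [ 0.32 -0.42]
0.8 [ 0.36 -0.39]
0.9 [ 0.4  -0.35]
1.0 [ 0.43 -0.31]
1.1 [ 0.46 -0.26]
1.2 [ 0.48 -0.22]
1.3 [ 0.5  -0.17]
1.4 [ 0.52 -0.12]
1.5 [ 0.53 -0.06]
1.6 [ 0.53 -0.01]
1.7 [0.53 0.04]
```

```bash
python3 -m crank '[[0.06,-0.78,0,0.15,0.5],[0.06,-0.78,0,0.15,0.5],[0.06,-0.78,0,0.15,0.5],[0.06,-0.78,0,0.15,0.5],[0.06,-0.78,0,0.15,0.5],[0.06,-0.78,0,0.15,0.5],[0.06,-0.78,0,0.15,0.5],[0.06,-0.78,0,0.15,0.5],[0.06,-0.78,0,0.15,0.5],[0.06,-0.78,0,0.15,0.5],[0.06,-0.78,0,0.15,0.5],[0,0,0,0,0.5],[0,0,0,0,0.5]]'
```

```text
time: 10.92
ee_pos: [0.4904, 0.1839, 0.1214]
eef_rot: [-179.9, -0.1, -4.4]
wrist_force: [-2.8, 5.4, 10.6]
gripper_width: 0.119
grip_force: 59.9
```

```bash
python3 -m crank '[[0,0,0,0,3],[0,0,0,0,3],[0,0,0,0,3],[0,0,-4,0,3],[0,0,-4,0,3],[0,0,0,-0.18,3],[0,0,0,-0.18,3],[0,0,0,-0.18,3],[0,0,0,-0.18,3],[0,0,0,-0.18,3],[0,0,0,-0.18,3],[0,0,0,-0.18,3],[0,0,0,-0.18,3],[0,0,0,-0.18,3],[-6,1.6,0,-0.03,3],[-6,1.7,0,0,3],[-6.2,1.7,0,0,3],[0,0,0,0,3]]'
```

```text
time: 13.18
ee_pos: [0.5382, -0.0037, 0.2002]
eef_rot: [180.0, 0.1, 89.6]
wrist_force: [-0.5, 0.0, -0.7]
gripper_width: 0.351
grip_force: 0.0
```

```bash
python3 - <<'E'
from h import *
st();k=env.get_calibration("wrist");im=env.grab_frame("wrist");cv2.imwrite("pics/w3.png",im)
for t,z in(("leaf_a_post",.115),("leaf_b_post",.115),("round_die",.042),("square_die",.042),("square_1",.016),("round_1",.016)):dets("wrist",t,z,im,k)
print(P(k,[.5406,.0015,.135]))
E
```

```text
t 13.18 tcp [ 0.5382 -0.0037  0.2002] rpy [1.7999e+02 1.0000e-01 8.9570e+01] F [-0.5  0.  -0.7] w 30.0 gf 0.0
wrist leaf_b_post 0.95 [264.5 176.8] xy [0.541  0.0152] bgr [103 109 113] n 1745
wrist round_die 0.85 [311.1  48.8] xy [0.5816 0.1071] bgr [65 65 66] n 7416
wrist round_die 0.56 [165.9  62.5] xy [0.4584 0.0973] bgr [140 148 148] n 1994
wrist square_die 0.76 [306.4 158. ] xy [0.581  0.0139] bgr [65 66 67] n 7325
wrist square_die 0.42 [238.6 287.4] xy [ 0.5143 -0.1249] bgr [136 143 144] n 777
wrist square_die 0.16 [311.1  48.5] xy [0.5815 0.1074] bgr [65 65 66] n 7383
wrist square_1 0.72 [168.8 131.7] xy [0.4479 0.0362] bgr [135 143 143] n 1678
wrist round_1 0.85 [166.1  62.6] xy [0.4512 0.0997] bgr [140 148 148] n 2022
wrist round_1 0.7 [238.6 286.9] xy [ 0.5121 -0.142 ] bgr [133 141 141] n 842
wrist round_1 0.63 [153.3 255.6] xy [ 0.4177 -0.1008] bgr [114 123  46] n 1371
[264.41922186 204.83578794]
```

View pics/w3.png

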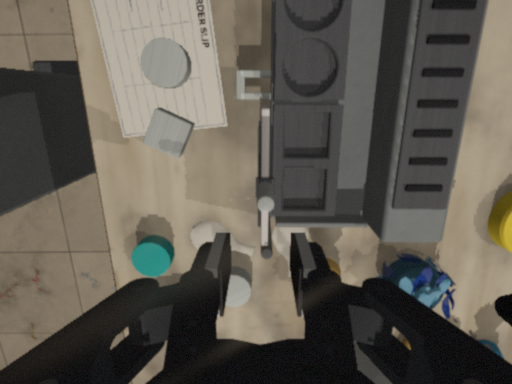

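```bash
python3 -m crank '[[0.5,0.3,0,0.008,3],[0,0,3,0,3],[0,0,3,0,3],[0,0,2,0,3],[0,0,0,0,3],[0,0,0,0,0.5],[0,0,0,0,0.5],[0,0,0,0,0.5],[0,0,0,0,0.5]]' && python3 -m crank '[[-0.06,-0.78,0,-0.15,0.5],[-0.06,-0.78,0,-0.15,0.5],[-0.06,-0.78,0,-0.15,0.5],[-0.06,-0.78,0,-0.15,0.5],[-0.06,-0.78,0,-0.15,0.5],[-0.06,-0.78,0,-0.15,0.5],[-0.06,-0.78,0,-0.15,0.5],[-0.06,-0.78,0,-0.15,0.5],[-0.06,-0.78,0,-0.15,0.5],[-0.06,-0.78,0,-0.15,0.5],[-0.06,-0.78,0,-0.15,0.5],[0,0,0,0,0.5],[0,0,0,0,0.5]]'
```

```text
time: 14.65
ee_pos: [0.5414, 0.007, 0.1212]
eef_rot: [179.9, -0.0, 89.5]
wrist_force: [-0.7, 2.8, 7.8]
gripper_width: 0.122
grip_force: 59.0
time: 16.27
ee_pos: [0.4845, -0.0517, 0.121]
eef_rot: [-179.8, -0.4, -176.1]
wrist_force: [-33.4, -9.1, 45.7]
gripper_width: 0.118
grip_force: 63.4
```

```bash
python3 -m crank '[[0,0,0,0,4],[0,0,0,0,4],[0,0,0,0,4],[0,0,-4,0,4],[0,0,-4,0,4],[0,0,-4,0,4],[0,0,0,0.18,5],[0,0,0,0.18,5],[0,0,0,0.18,5],[0,0,0,0.18,5],[0,0,0,0.18,5],[0,0,0,0.18,5],[0,0,0,0.18,6],[0,0,0,0.18,6],[0,0,0,0.18,6],[4,4,0,0.02,6],[0,0,0,0,6],[0,0,0,0,6]]'; cat > meas.py <<'E'
from h import *
import sys
st();k=env.get_calibration("wrist");im=env.grab_frame("wrist");cv2.imwrite("pics/"+sys.argv[1],im)
def prj(f,ps): return np.array([P(k,f(p)) for p in ps])
for t in("round_1","square_1"):
    for d in env.outline_of("wrist",t):
        if d["conf"]<.3: continue
        ys,xs=np.nonzero(d["pixels"]);b=im[ys,xs].mean(0)
        c=max(cv2.findContours(d["pixels"].astype(np.uint8),0,1)[0],key=cv2.contourArea)
        # silhouette fit: solid of known size on table, match convex hull by IoU
        from scipy.optimize import minimize
        x0=ray(k,(xs.mean(),ys.mean()),.011)
        tgt=d["pixels"].astype(np.uint8)
        def sil(p):
            if t[0]=="r": a=np.linspace(0,6.28,40);w=.022*np.c_[np.cos(a),np.sin(a)]
            else:
                c_,s_=np.cos(p[2]),np.sin(p[2]);w=.019*np.array([[1,1],[1,-1],[-1,-1],[-1,1]])@np.array([[c_,s_],[-s_,c_]])
            pts=[P(k,[p[0]+q[0],p[1]+q[1],z]) for q in w for z in(0,.02)]
            h=cv2.convexHull(np.float32(pts));m=np.zeros(tgt.shape,np.uint8)
            cv2.fillConvexPoly(m,np.int32(np.round(h*64)),1,shift=6);return m
        def iou(p):
            m=sil(p);return -(m&tgt).sum()/max(1,(m|tgt).sum())
        best=None
        for a0 in ([0] if t[0]=="r" else np.radians([0,22,45,67])):
            r=minimize(iou,[x0[0],x0[1],a0],method="Nelder-Mead",options=dict(initial_simplex=[[x0[0],x0[1],a0],[x0[0]+.008,x0[1],a0],[x0[0],x0[1]+.008,a0],[x0[0],x0[1],a0+.3]],maxiter=120))
            if best is None or r.fun<best.fun: best=r
        print(t,round(d["conf"],2),"px",np.round([xs.mean(),ys.mean()]),"xy",np.round(best.x[:2],4),"ang",round(np.degrees(best.x[2])%90,1),"iou",round(-best.fun,2),"bgr",b.astype(int))
E
python3 meas.py w4.png
```

```text
time: 18.52
ee_pos: [0.5273, -0.0084, 0.24]
eef_rot: [-180.0, 0.0, 90.2]
wrist_force: [-0.1, 0.5, 0.7]
gripper_width: 0.703
grip_force: 0.0
t 18.52 tcp [ 0.5273 -0.0084  0.24  ] rpy [-1.7996e+02  1.0000e-02  9.0150e+01] F [-0.1  0.5  0.7] w 60.0 gf 0.0
round_1 0.97 px [243. 265.] xy [ 0.567 -0.123] ang 21.2 iou -0.0 bgr [134 142 143]
round_1 0.87 px [169. 237.] xy [ 0.4747 -0.0748] ang 27.0 iou -0.0 bgr [127 137  60]
round_1 0.82 px [188.  61.] xy [0.4641 0.1439] ang 44.2 iou -0.0 bgr [145 153 153]
square_1 0.91 px [189. 123.] xy [0.4712 0.0788] ang 6.0 iou -0.0 bgr [115 121 122]
square_1 0.63 px [198. 294.] xy [ 0.4145 -0.1726] ang 35.0 iou -0.0 bgr [114 122 123]meas.py:22: RuntimeWarning: overflow encountered in scalar negative
  m=sil(p);return -(m&tgt).sum()/max(1,(m|tgt).sum())
```

View pics/w4.png

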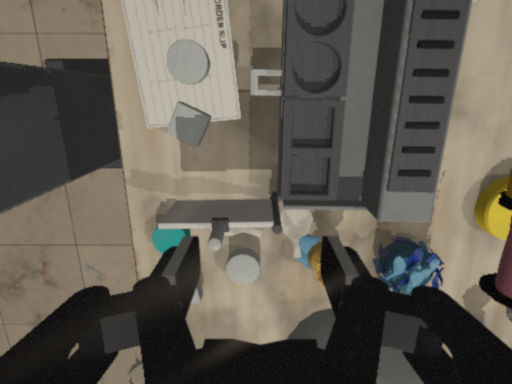

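```bash
sed -i 's/-(m&tgt).sum()/-float((m\&tgt).sum())/' meas.py; python3 meas.py w5.png; python3 - <<'E'
from h import *
k=env.get_calibration("wrist");im=cv2.imread("pics/w5.png")
f=5;x0,y0=270,0
o=cv2.resize(im[y0:y0+120*1+90,x0:x0+100],None,fx=f//2+.86,fy=f//2+.86,interpolation=cv2.INTER_CUBIC);f=f//2+.86
a=np.linspace(0,6.28,60)
for y,s in((-.0165,0),(.0355,0),(.0905,1),(.1425,1)):
    w=.02325*np.c_[np.cos(a),np.sin(a)] if s else .02025*np.array([[1,1],[1,-1],[-1,-1],[-1,1]])
    p=np.array([P(k,[.580+q[0]+.012*(y-.063),y+q[1],.042]) for q in w])
    cv2.polylines(o,[np.int32(((p-[x0,y0]+.5)*f))],True,(0,255,0),1)
cv2.imwrite("pics/w5c.png",o);print(o.shape)
E
```

```text
t 18.68 tcp [ 0.5271 -0.0092  0.2403] rpy [-1.7999e+02  2.0000e-02  9.0070e+01] F [ 0.7 -0.4 -0.3] w 60.0 gf 0.0
round_1 0.75 px [188.  60.] xy [0.4507 0.0998] ang 5.4 iou 0.95 bgr [146 154 154]
round_1 0.65 px [169. 236.] xy [ 0.4161 -0.1047] ang 10.0 iou 0.55 bgr [127 137  59]
round_1 0.58 px [244. 265.] xy [ 0.5055 -0.1465] ang 7.3 iou 0.89 bgr [134 143 143]
square_1 0.62 px [189. 123.] xy [0.447  0.0347] ang 63.2 iou 0.9 bgr [114 121 121]
square_1 0.47 px [198. 292.] xy [ 0.4489 -0.1929] ang 69.4 iou 0.14 bgr [112 121 123]
(601, 286, 3)
```

View pics/w5c.png

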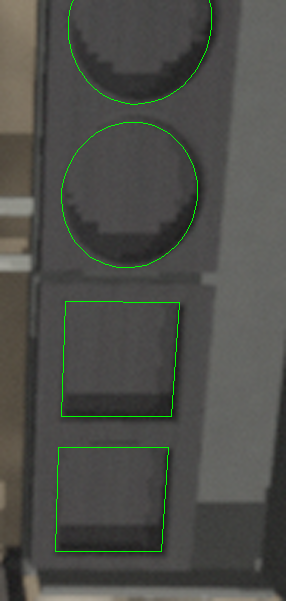

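```bash
python3 -m crank '[[5.4,-3.8,4,0,6],[5.5,-3.84,4,0,6],[0,0,5,0,6],[0,0,5,0,6],[0,0,3.4,0,6],[0,0,0,0,6],[0,0,0,0,6],[0,0,0,0,3],[0,0,0,0,3],[0,0,0,0,3],[0,0,0,0,3]]'
```

```text
time: 20.2
ee_pos: [0.4659, 0.0792, 0.0421]
eef_rot: [180.0, -0.0, 90.1]
wrist_force: [0.7, 0.2, -0.1]
gripper_width: 0.349
grip_force: 0.0
```

```bash
python3 -m crank '[[0,0,-0.5,0,6],[1.03,-0.76,0,0,6],[1.03,-0.76,0,0,6],[0,0,0.7,0,6],[0,0,0.7,0,6],[0,0,0.7,0,6],[0,0,0,0,6]]'
```

```text
time: 21.08
ee_pos: [0.4503, 0.0994, 0.0252]
eef_rot: [-179.9, 0.0, 90.1]
wrist_force: [0.4, -0.1, 0.0]
gripper_width: 0.707
grip_force: 0.0
```

```bash
python3 -m crank '[[0,0,0,0,3],[0,0,0,0,3],[0,0,0,0,3],[0,0,0,0,3],[0,0,-3,0,3],[0,0,-3.5,0,3],[1.4,4.35,0,0,3],[1.4,4.35,0,0,3],[1.5,4.35,0,0,3],[0,0,0,0,3],[0,0,0,0,3]]'; python3 - <<'E'
from h import *
st();k=env.get_calibration("wrist");im=env.grab_frame("wrist");cv2.imwrite("pics/w6.png",im)
E
```

```text
time: 22.45
ee_pos: [0.5803, 0.1426, 0.0907]
eef_rot: [-179.9, 0.0, 90.1]
wrist_force: [-0.8, 0.5, -1.0]
gripper_width: 0.481
grip_force: 61.3
t 22.45 tcp [0.5803 0.1426 0.0907] rpy [-1.7994e+02  2.0000e-02  9.0100e+01] F [-0.8  0.5 -1. ] w 41.1 gf 61.3
```

View pics/w6.png

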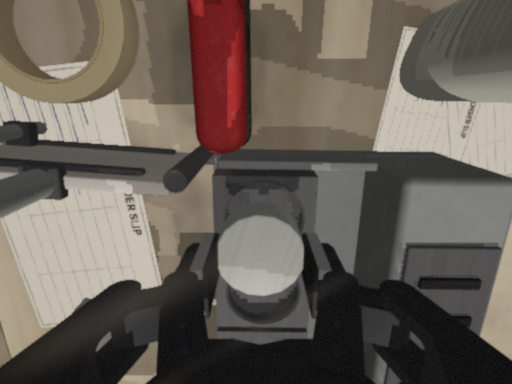

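```bash
cat > held.py <<'E'
from h import *
import sys
from scipy.optimize import minimize
# held blank: fit silhouette of TOP face region; args: kind zbottom
kind,zb=sys.argv[1],float(sys.argv[2])
s=st();k=env.get_calibration("wrist");im=env.grab_frame("wrist")
if len(sys.argv)>3: cv2.imwrite("pics/"+sys.argv[3],im)
L=[d for d in env.outline_of("wrist",kind) if d["conf"]>.2]
L.sort(key=lambda d:np.linalg.norm(ray(k,np.argwhere(d["pixels"]).mean(0)[::-1],zb+.01)[:2]-s["ee_pos"][:2]))
for d in L[:1]:
    tgt=d["pixels"].astype(np.uint8);x0=s["ee_pos"];a=np.linspace(0,6.28,40)
    def sil(p):
        if kind[0]=="r": w=.022*np.c_[np.cos(a),np.sin(a)]
        else:
            c,q=np.cos(p[2]),np.sin(p[2]);w=.019*np.array([[1,1],[1,-1],[-1,-1],[-1,1]])@np.array([[c,q],[-q,c]])
        h=cv2.convexHull(np.float32([P(k,[p[0]+v[0],p[1]+v[1],z]) for v in w for z in(zb,zb+.02)]))
        m=np.zeros(tgt.shape,np.uint8);cv2.fillConvexPoly(m,np.int32(np.round(h*64)),1,shift=6);return m
    f=lambda p:-float((sil(p)&tgt).sum())/float((sil(p)|tgt).sum())
    r=minimize(f,[x0[0],x0[1],0],method="Nelder-Mead",options=dict(initial_simplex=[[x0[0],x0[1],0],[x0[0]+.006,x0[1],0],[x0[0],x0[1]+.006,0],[x0[0],x0[1],.15]]))
    print(kind,round(d["conf"],2),"xy",np.round(r.x[:2],4),"ang",round(np.degrees(r.x[2]),1),"iou",round(-r.fun,2),"rel tcp",np.round((r.x[:2]-x0[:2])*1000,1))
E
python3 held.py round_1 .0655
```

```text
t 22.5 tcp [0.5802 0.1425 0.0908] rpy [-1.7995e+02  2.0000e-02  9.0110e+01] F [ 0.6 -0.4 -2. ] w 41.0 gf 61.3
round_1 0.68 xy [0.58   0.1425] ang 1.5 iou 0.9 rel tcp [-0.2 -0. ]
```

```bash
python3 -m crank '[[0,0.06,1.2,0,3],[0,0,1.0,0,3],[0,0,0.5,0,3],[0,0,0.3,0,3],[0,0,0,0,3]]'
```

```text
time: 23.22
ee_pos: [0.5821, 0.1442, 0.0605]
eef_rot: [179.9, -0.1, 90.2]
wrist_force: [4.2, 5.3, -3.4]
gripper_width: 0.48
grip_force: 64.6
```

```bash
python3 -m crank '[[0,0,0,0,5.5],[0,0,0,0,5.5],[0,0,0,0,5.5],[0,0,-3,0,5.5],[0,0,-3,0,5.5],[0,0,0,0,5.5],[0,0,0,0,5.5]]'; python3 held.py round_1 .034 w7.png; python3 - <<'E'
import cv2;im=cv2.imread("pics/w7.png");cv2.imwrite("pics/w7c.png",cv2.resize(im[140:300,170:370],(600,480),interpolation=2))
E
```

```text
time: 24.1
ee_pos: [0.5813, 0.1428, 0.1204]
eef_rot: [-180.0, 0.0, 90.1]
wrist_force: [-0.5, -0.4, -0.7]
gripper_width: 0.648
grip_force: 0.0
t 24.1 tcp [0.5813 0.1428 0.1204] rpy [-1.7997e+02  1.0000e-02  9.0110e+01] F [-0.5 -0.4 -0.7] w 55.3 gf 0.0
round_1 0.81 xy [0.5822 0.1441] ang -3.3 iou 0.93 rel tcp [0.8 1.3]
```

View pics/w7c.png

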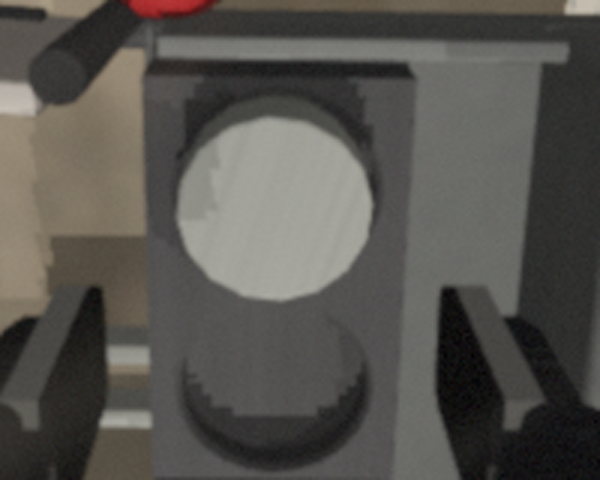

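Round 1 lies in its cavity (crop centre 275,208). The cavity positions shift by about +1 mm in x and y. Next, round 2 to the right of the press.

```bash
python3 -m crank '[[0,0,-5,0,6],[0,0,-5,0,6],[-4,-1.3,0,0,6],[-4,-1.3,0,0,6],[-4,-1.3,0,0,6],[-4,-1.3,0,0,6],[-4,-1.3,0,0,6],[-4,-1.3,0,0,6],[0,0,0,-0.175,6],[0,0,0,-0.175,6],[0,0,0,-0.175,6],[0,0,0,-0.175,6],[0,0,0,-0.175,6],[0,0,0,-0.175,6],[0,0,0,-0.175,6],[0,0,0,-0.175,6],[0,0,0,-0.17,6],[0,0,0,0,6]]'; python3 meas.py w8.png
```

```text
time: 26.45
ee_pos: [0.5038, -0.0973, 0.2203]
eef_rot: [180.0, -0.1, -180.0]
wrist_force: [-0.8, 1.0, -0.9]
gripper_width: 0.703
grip_force: 0.0
t 26.45 tcp [ 0.5038 -0.0973  0.2203] rpy [ 1.7996e+02 -6.0000e-02 -1.8000e+02] F [-0.8  1.  -0.9] w 60.1 gf 0.0
round_1 0.66 px [487. 244.] xy [0.5991 0.1731] ang 8.7 iou 0.94 bgr [117 124 124]
round_1 0.56 px [254.  80.] xy [ 0.4142 -0.1039] ang 2.3 iou 0.9 bgr [119 127  39]
square_1 0.92 px [387. 112.] xy [0.4459 0.0347] ang 64.7 iou 0.96 bgr [100 106 106]
square_1 0.79 px [181.  92.] xy [ 0.4261 -0.1783] ang 10.9 iou 0.93 bgr [123 130 131]
```

View pics/w8.png

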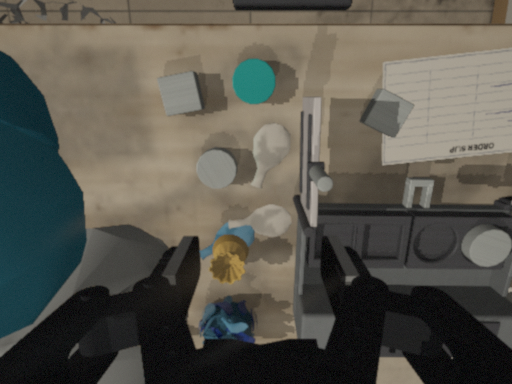

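```bash
python3 - <<'E'
from h import *
k=env.get_calibration("wrist");im=cv2.imread("pics/w8.png")
g=im[140:200,185:250];
m=cv2.inRange(g,(120,125,125),(190,190,190));n,l,s,c=cv2.connectedComponentsWithStats(m);i=1+s[1:,4].argmax();print(s[i],c[i]+[185,140])
for u in((217,167),c[i]+[185,140]): print(ray(k,u,.017))
for q in env.outline_of("wrist","round_2"): print(q["conf"],q["extent"])
E
```

```text
[   0   10   50   39 1331] [212.21412472 168.79338843]
[ 0.50308051 -0.14473418  0.017     ]
[ 0.50506743 -0.15003798  0.017     ]
0.66 [462.1, 220.0, 49.9, 47.4]
0.56 [233.9, 61.8, 40.4, 44.5]
```

```bash
python3 -m crank '[[0.35,-4.65,0,0,6],[0,0,5,0,6],[0,0,5,0,6],[0,0,5,0,6],[0,0,3,0,6],[0,0,1.4,0,6],[0,0,0,0,6],[0,0,0,0,3],[0,0,0,0,3],[0,0,0,0,3],[0,0,0,0,3]]'
```

```text
time: 28.02
ee_pos: [0.5013, -0.1438, 0.0286]
eef_rot: [-180.0, 0.1, -180.0]
wrist_force: [-2.4, 1.9, 11.1]
gripper_width: 0.474
grip_force: 59.1
```

```bash
python3 -m crank '[[0,0,-5,0,3],[0,0,-5,0,3],[0,0,-5,0,3],[0,0,0,0.175,3],[0,0,0,0.175,3],[0,0,0,0.175,3],[0,0,0,0.175,3],[0,0,0,0.175,3],[0,0,0,0.175,3],[0,0,0,0.175,3],[0,0,0,0.175,3],[0,0,0,0.17,3],[4,1.3,0,0,3],[4,1.3,0,0,3],[4,1.3,0,0,3],[4,1.3,0,0,3],[4,1.4,0,0,3],[3.7,1.4,0,0,3],[0,0,0,0,3],[0,0,0,0,3]]'; python3 -m crank '[[0,0,4,0,3],[0,0,4,0,3],[0,0,0,0,3],[0,0,0,0,3]]'; python3 held.py round_1 .068
```

```text
time: 30.52
ee_pos: [0.58, 0.0929, 0.1776]
eef_rot: [180.0, 0.0, 90.1]
wrist_force: [0.1, 0.4, -1.7]
gripper_width: 0.475
grip_force: 61.4
time: 31.02
ee_pos: [0.5808, 0.0929, 0.0985]
eef_rot: [179.9, -0.0, 90.1]
wrist_force: [0.0, -0.3, -0.7]
gripper_width: 0.474
grip_force: 61.4
t 31.02 tcp [0.5808 0.0929 0.0985] rpy [ 1.7992e+02 -1.0000e-02  9.0050e+01] F [ 0.  -0.3 -0.7] w 40.5 gf 61.4
round_1 0.82 xy [0.5802 0.0879] ang 3.0 iou 0.93 rel tcp [-0.6 -5. ]
```

```bash
python3 held.py round_1 .070
```

```text
t 31.12 tcp [0.5811 0.0933 0.0988] rpy [ 1.7986e+02 -3.0000e-02  9.0080e+01] F [ 0.9 -0.5 -1.6] w 41.0 gf 61.4
round_1 0.82 xy [0.5806 0.089 ] ang 4.2 iou 0.9 rel tcp [-0.4 -4.3]
```

```bash
python3 -m crank '[[0.3,0.05,1.2,0,3],[0,0,1.2,0,3],[0,0,0.5,0,3],[0,0,0.5,0,3],[0,0,0,0,3],[0,0,0,0,3]]'
```

```text
time: 31.98
ee_pos: [0.5808, 0.0966, 0.0628]
eef_rot: [180.0, -0.0, 90.1]
wrist_force: [2.1, 2.0, -1.9]
gripper_width: 0.476
grip_force: 61.4
```

```bash
python3 -m crank '[[0,0,0,0,6],[0,0,0,0,6],[0,0,0,0,6],[0,0,-4.5,0,6],[0,0,-4.5,0,6],[-2.5,-4.5,0,0,6],[-2.5,-4.5,0,0,6],[-2.6,-4.5,0,0,6],[0,0,0,0.147,6],[0,0,0,0.147,6],[0,0,0,0.148,6],[0,0,0,0,6],[0,0,0,0,6]]'; python3 meas.py w9.png
```

```text
time: 33.6
ee_pos: [0.4458, 0.0203, 0.1529]
eef_rot: [-180.0, 0.0, 65.0]
wrist_force: [-0.4, 0.3, 1.5]
gripper_width: 0.7
grip_force: 0.0
t 33.6 tcp [0.4458 0.0203 0.1529] rpy [-180.    0.   65.] F [-0.4  0.3  1.5] w 59.7 gf 0.0
round_1 0.97 px [279. 305.] xy [ 0.4144 -0.1053] ang 85.7 iou 0.48 bgr [115 124  51]
round_1 0.6 px [397.  25.] xy [0.5959 0.0905] ang 7.3 iou 0.92 bgr [131 138 138]
square_1 0.68 px [254. 166.] xy [0.447  0.0354] ang 65.0 iou 0.94 bgr [110 117 117]
square_1 0.66 px [321. 335.] xy [ 0.4303 -0.1755] ang 81.0 iou 0.17 bgr [72 77 77]
```

```bash
python3 -m crank '[[1.39,-0.54,0,0,6],[0,0,5,0,6],[0,0,4.5,0,6],[0,0,3.1,0,6],[0,0,0,0,6],[0,0,0,0,6],[0,0,0,0,3],[0,0,0,0,3],[0,0,0,0,3],[0,0,0,0,3]]'
```

```text
time: 35.0
ee_pos: [0.4476, 0.0353, 0.0284]
eef_rot: [179.9, -0.1, 64.8]
wrist_force: [-3.8, 1.1, 21.9]
gripper_width: 0.423
grip_force: 57.8
```

```bash
python3 -m crank '[[0,0,-4,0,3],[0,0,-3.5,0,3],[0,0,0,-0.143,3],[0,0,0,-0.143,3],[0,0,0,-0.142,3],[0,4.4,0,0,3],[0,4.4,0,0,3],[0.12,4.5,0,0,3],[0,0,0,0,3],[0,0,0,0,3]]'; python3 held.py square_1 .0745
```

```text
time: 36.25
ee_pos: [0.5793, 0.0346, 0.1023]
eef_rot: [-180.0, 0.0, 89.3]
wrist_force: [-0.4, 0.3, -1.2]
gripper_width: 0.422
grip_force: 62.3
t 36.25 tcp [0.5793 0.0346 0.1023] rpy [-1.7999e+02  1.0000e-02  8.9300e+01] F [-0.4  0.3 -1.2] w 36.0 gf 62.3
square_1 0.61 xy [0.5787 0.0337] ang -1.1 iou 0.9 rel tcp [-0.6 -0.9]
```

```bash
python3 -m crank '[[0.3,0.17,1.2,0,3],[0,0,1.2,0,3],[0,0,0.6,0,3],[0,0,0.5,0,3],[0,0,0.4,0,3],[0,0,0,0,3],[0,0,0,0,3]]'
```

```text
time: 37.22
ee_pos: [0.5817, 0.0358, 0.0627]
eef_rot: [-180.0, 0.1, 89.2]
wrist_force: [0.9, -8.9, 0.8]
gripper_width: 0.416
grip_force: 67.7
```

```bash
python3 -m crank '[[0,0,0,0,6],[0,0,0,0,6],[0,0,0,0,6],[0,0,-4.5,0,6],[0,0,-4.5,0,6],[0,0,-3,0,6],[-4.2,-3.1,0,0,6],[-4.2,-3.1,0,0,6],[-4.2,-3.1,0,0,6],[-4.2,-3.1,0,0,6],[-4.2,-3.1,0,0,6],[0,0,0,-0.102,6],[0,0,0,-0.102,6],[0,0,0,0,6]]'; python3 meas.py w10.png
```

```text
time: 38.98
ee_pos: [0.424, -0.1705, 0.183]
eef_rot: [180.0, -0.0, 101.0]
wrist_force: [-0.9, -0.5, 0.3]
gripper_width: 0.702
grip_force: 0.0
t 38.98 tcp [ 0.424  -0.1705  0.183 ] rpy [ 1.7999e+02 -1.0000e-02  1.0096e+02] F [-0.9 -0.5  0.3] w 60.0 gf 0.0
round_1 0.89 px [265. 103.] xy [ 0.4151 -0.104 ] ang 8.6 iou 0.89 bgr [111 120  36]
round_1 0.54 px [461. 177.] xy [ 0.6231 -0.1364] ang 20.9 iou 0.73 bgr [ 46  86 107]
square_1 0.6 px [262. 182.] xy [ 0.427  -0.1789] ang 12.1 iou 0.93 bgr [115 123 123]
square_1 0.38 px [383.  48.] xy [ 0.5342 -0.0352] ang 23.0 iou 0.4 bgr [ 95 101 105]
```

```bash
python3 -m crank '[[-0.88,0.13,0,0,6],[0,0,5,0,6],[0,0,5,0,6],[0,0,3.5,0,6],[0,0,2,0,6],[0,0,0,0,6],[0,0,0,0,6],[0,0,0,0,3],[0,0,0,0,3],[0,0,0,0,3],[0,0,0,0,3]]'
```

```text
time: 40.5
ee_pos: [0.4275, -0.1792, 0.0291]
eef_rot: [179.9, 0.1, 101.0]
wrist_force: [-2.7, 0.5, 17.9]
gripper_width: 0.422
grip_force: 58.2
```

```bash
python3 -m crank '[[0,0,-5,0,3],[0,0,-5,0,3],[0,0,-6,0,3],[0,0,0,0.102,3],[0,0,0,0.102,3],[4.1,3.8,0,0,3],[4.1,3.8,0,0,3],[4.1,3.8,0,0,3],[4.1,3.85,0,0,3],[0,0,0,0,3],[0,0,4.5,0,3],[0,0,4,0,3],[0,0,0,0,3],[0,0,0,0,3]]'; python3 held.py square_1 .0755
```

```text
time: 42.25
ee_pos: [0.5821, -0.017, 0.1046]
eef_rot: [179.9, 0.0, 89.3]
wrist_force: [1.2, 0.3, -0.6]
gripper_width: 0.425
grip_force: 62.0
t 42.25 tcp [ 0.5821 -0.017   0.1046] rpy [179.91   0.    89.28] F [ 1.2  0.3 -0.6] w 36.3 gf 62.0
square_1 0.73 xy [ 0.5817 -0.0171] ang -0.7 iou 0.92 rel tcp [-0.4 -0.1]
```

```bash
python3 -m crank '[[0.1,-0.15,1.2,0,3],[0,0,1.2,0,3],[0,0,0.6,0,3],[0,0,0.6,0,3],[0,0,0.4,0,3],[0,0,0,0,3],[0,0,0,0,3]]'
```

```text
time: 43.22
ee_pos: [0.58, -0.0158, 0.0633]
eef_rot: [180.0, 0.0, 89.3]
wrist_force: [-4.1, -1.7, 7.7]
gripper_width: 0.416
grip_force: 63.0
```

```bash
python3 -m crank '[[0,0,0,0,6],[0,0,0,0,6],[0,0,0,0,6],[0,0,-4.5,0,6],[0,0,-4.5,0,6],[0,-3,-4.5,0,4],[0,-2,-4,0,3],[0,0,0,0,3],[0,0,0,0,3]]'; sed 's/,0)for/,0)for/; s/for z in(0,.02)/for z in(.034,.054)/; s/,.011)/,.045)/' meas.py > meash.py; python3 meash.py w11.png
```

```text
time: 44.35
ee_pos: [0.53, -0.0151, 0.2376]
eef_rot: [-180.0, 0.0, 89.3]
wrist_force: [0.3, 0.4, -0.1]
gripper_width: 0.353
grip_force: 0.0
t 44.35 tcp [ 0.53   -0.0151  0.2376] rpy [-180.      0.     89.31] F [ 0.3  0.4 -0.1] w 30.1 gf 0.0
round_1 0.83 px [313.  57.] xy [0.5795 0.0913] ang 7.9 iou 0.89 bgr [144 152 151]
round_1 0.61 px [315.  10.] xy [0.5825 0.1458] ang 70.9 iou 0.98 bgr [137 144 144]
round_1 0.57 px [169. 236.] xy [ 0.427  -0.0917] ang 10.3 iou 0.61 bgr [126 135  55]
square_1 0.61 px [308. 169.] xy [ 0.5806 -0.0165] ang 89.5 iou 0.92 bgr [134 142 142]
square_1 0.58 px [311. 118.] xy [0.5809 0.0365] ang 1.0 iou 0.95 bgr [139 146 146]
```

View pics/w11.png

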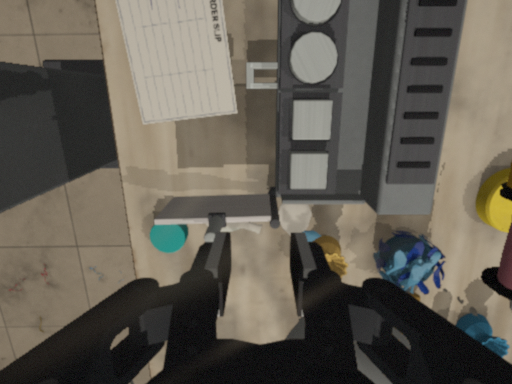

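All four blanks sit in their cavities: rounds at (316,8) and (313,57), squares at (312,119) and (308,170). Now shutting the right door.

```bash
python3 - <<'E'
from h import *
k=env.get_calibration("wrist");im=cv2.imread("pics/w11.png")
print(P(k,[.490,-.0515,.135]),P(k,[.490,-.0515,.097]))
print("end",P(k,[.426,-.053,.095]),"hinge",P(k,[.5415,-.0507,.095]))
for u,z in(((216,221),.135),((155,222),.095),((273,217),.095)):print(u,ray(k,u,z))
for d in env.outline_of("wrist","leaf_b_post"):
    print(d["conf"],d["extent"]); ys,xs=np.nonzero(d["pixels"]); print(ys.max(),xs[ys>ys.max()-4].mean())
E
```

```text
[212.02734216 238.9265162 ] [218.15340281 220.7354729 ]
end [149.98552952 222.12471707] hinge [273.74642453 218.51908357]
(216, 221) [ 0.49403618 -0.03594014  0.135     ]
(155, 222) [ 0.4306947  -0.05292797  0.095     ]
(273, 217) [ 0.54080512 -0.04917515  0.095     ]
0.61 [153.7, 191.1, 119.6, 51.2]
240 208.76470588235293
0.3 [278.3, 93.5, 64.6, 98.9]
194 307.49302325581397
```

```bash
python3 -m crank '[[-3.64,-4,0,0,3],[0,0,0,-0.1755,3],[0,0,0,-0.1755,3],[0,0,0,-0.1755,3],[0,0,0,-0.1755,3],[0,0,0,-0.1755,3],[0,0,0,-0.1755,3],[0,0,0,-0.1755,3],[0,0,0,-0.1755,3],[0,0,0,-0.1755,3],[0,0,0,0,3],[0,0,0,0,3]]'
```

```text
time: 46.05
ee_pos: [0.4895, -0.051, 0.2376]
eef_rot: [180.0, -0.0, 179.6]
wrist_force: [-0.1, -0.5, -0.3]
gripper_width: 0.351
grip_force: 0.0
```

```bash
python3 -m crank '[[0,0,4,0,3],[0,0,4,0,3],[0,0,3.6,0,3],[0,0,0,0,3],[0,0,0,0,3],[0,0,0,0,0.5],[0,0,0,0,0.5],[0,0,0,0,0.5],[0,0,0,0,0.5]]'
```

```text
time: 47.18
ee_pos: [0.4903, -0.0512, 0.1233]
eef_rot: [-180.0, 0.1, 179.8]
wrist_force: [-2.6, 0.3, 11.1]
gripper_width: 0.115
grip_force: 58.5
```

```bash
python3 -m crank '[[-0.06,0.78,0,0.15,0.5],[-0.06,0.78,0,0.15,0.5],[-0.06,0.78,0,0.15,0.5],[-0.06,0.78,0,0.15,0.5],[-0.06,0.78,0,0.15,0.5],[-0.06,0.78,0,0.15,0.5],[-0.06,0.78,0,0.15,0.5],[-0.06,0.78,0,0.15,0.5],[-0.06,0.78,0,0.15,0.5],[-0.06,0.78,0,0.15,0.5],[0,0.45,0,0.07,0.5],[0,0.3,0,0,0.5],[0,0,0,0,0.5],[0,0,0,0,0.5]]'
```

```text
time: 48.92
ee_pos: [0.5424, 0.0009, 0.1231]
eef_rot: [-179.6, 0.0, 89.8]
wrist_force: [-31.4, -0.6, 35.2]
gripper_width: 0.115
grip_force: 61.8
```

```bash
python3 -m crank '[[0,0,0,0,3],[0,0,0,0,3],[0,0,0,0,3],[0,0,-4.5,0,3],[0,0,-4.5,0,3],[4.6,-1.3,0,0,3],[4.6,-1.3,0,0,3],[4.6,-1.3,0,0,3],[4.5,-1.3,0,0,3],[0,0,0,0.183,3],[0,0,0,0.183,3],[0,0,0,0.183,3],[0,0,0,0.183,3],[0,0,0,0.183,3],[0,0,0,0.183,3],[0,0,0,0.183,3],[0,0,0,0.183,3],[0,0,0,0.183,3],[0,0,0,0,3]]'; python3 - <<'E'
from h import *
st();k=env.get_calibration("wrist");im=env.grab_frame("wrist");cv2.imwrite("pics/w12.png",im)
for c in("wrist",):
  for t in("leaf_a_post","leaf_b_post","knob_grip"):dets(c,t,.125,im,k)
for t,p in(("Ahinge",[.542,.1787,.095]),("Apost",[.490,.183,.135])):print(t,P(k,p))
im=env.grab_frame("scene");k=env.get_calibration("scene")
for t in("leaf_b_post","leaf_a_post","knob_grip"):dets("scene",t,.12,im,k)
print(P(k,[.5415,.0010,.120]),P(k,[.490,.183,.12]),P(k,[.442,.187,.144]))
E
```

```text
time: 51.3
ee_pos: [0.4943, 0.1845, 0.2119]
eef_rot: [180.0, -0.0, -4.4]
wrist_force: [-0.6, 0.5, 0.0]
gripper_width: 0.352
grip_force: 0.0
t 51.3 tcp [0.4943 0.1845 0.2119] rpy [ 1.7999e+02 -1.0000e-02 -4.4400e+00] F [-0.6  0.5  0. ] w 30.1 gf 0.0
wrist leaf_a_post 0.69 [356.7  72. ] xy [0.5776 0.1149] bgr [147 154 154] n 2323
wrist leaf_a_post 0.67 [254.  237.1] xy [0.4668 0.1904] bgr [76 80 82] n 3854
wrist leaf_b_post 0.61 [454.4 113.3] xy [0.5467 0.0495] bgr [89 95 99] n 2031
wrist knob_grip 0.89 [251.2 275.9] xy [0.4338 0.1953] bgr [31 32 34] n 1610
Ahinge [261.71378615 130.74766833]
Apost [261.4946623  212.40258785]
scene leaf_b_post 0.81 [258.2 201.1] xy [0.5153 0.049 ] bgr [117 120 126] n 370
scene leaf_a_post 0.71 [247.5 263.5] xy [0.4577 0.2132] bgr [107 110 115] n 1166
scene knob_grip 0.67 [248.  264.3] xy [0.4559 0.2147] bgr [105 108 113] n 1114
scene knob_grip 0.56 [257.2 255.2] xy [0.4493 0.1856] bgr [58 60 63] n 229
scene knob_grip 0.49 [220.8 237.1] xy [0.5407 0.1784] bgr [86 85 87] n 253
[257.39809195 183.89345032] [240.5927348  247.16940282] [260.06718181 250.12640546]
```

```bash
python3 -m crank '[[-0.4,0.1,0,0,3],[0,0,3,0,3],[0,0,3,0,3],[0,0,2.8,0,3],[0,0,0,0,3],[0,0,0,0,3],[0,0,0,0,0.5],[0,0,0,0,0.5],[0,0,0,0,0.5],[0,0,0,0,0.5]]'
```

```text
time: 52.95
ee_pos: [0.4907, 0.1839, 0.1251]
eef_rot: [-179.9, -0.1, -4.5]
wrist_force: [-1.7, -0.1, 9.7]
gripper_width: 0.117
grip_force: 58.5
```

```bash
python3 -m crank '[[0.06,0.78,0,-0.15,0.5],[0.06,0.78,0,-0.15,0.5],[0.06,0.78,0,-0.15,0.5],[0.06,0.78,0,-0.15,0.5],[0.06,0.78,0,-0.15,0.5],[0.06,0.78,0,-0.15,0.5],[0.06,0.78,0,-0.15,0.5],[0.06,0.78,0,-0.15,0.5],[0.06,0.78,0,-0.15,0.5],[0.06,0.78,0,-0.15,0.5],[0.04,0.75,0,-0.14,0.5],[0,0.2,0,0,0.5],[0,0,0,0,0.5],[0,0,0,0,0.5]]'
```

```text
time: 54.7
ee_pos: [0.5436, 0.1263, 0.1251]
eef_rot: [-180.0, 0.1, 89.4]
wrist_force: [-9.2, -5.1, 15.3]
gripper_width: 0.117
grip_force: 59.9
```

```bash
python3 -m crank '[[0,0.1,0,0,3],[0,0,0,0,3],[0,0,0,0,3],[0,0,-4.5,0,3],[0,0,-4.3,0,3],[-4.6,-1.2,0,0,3],[0,0,0,-0.176,3],[0,0,0,-0.176,3],[0,0,0,-0.176,3],[0,0,0,-0.176,3],[0,0,0,-0.176,3],[0,0,0,-0.176,3],[0,0,0,-0.176,3],[0,0,0,-0.176,3],[0,0,0,0,3],[0,0,0,0,3]]'; python3 - <<'E'
from h import *
st();k=env.get_calibration("wrist");im=env.grab_frame("wrist");cv2.imwrite("pics/w13.png",im)
for t in("leaf_a_post","leaf_b_post","knob_grip"):dets("wrist",t,.15,im,k)
print(P(k,[.5315,.08,.158]))
E
```

```text
time: 56.7
ee_pos: [0.5327, 0.0812, 0.2119]
eef_rot: [-180.0, 0.0, 169.9]
wrist_force: [0.8, -0.7, 0.2]
gripper_width: 0.348
grip_force: 0.0
t 56.7 tcp [0.5327 0.0812 0.2119] rpy [-180.      0.    169.88] F [ 0.8 -0.7  0.2] w 29.8 gf 0.0
wrist leaf_a_post 0.86 [294.8 190.8] xy [0.5194 0.1051] bgr [63 66 69] n 5284
wrist knob_grip 0.59 [257.3 210. ] xy [0.528  0.0794] bgr [36 37 38] n 1351
[259.13667204 219.47792205]
```

View pics/w13.png

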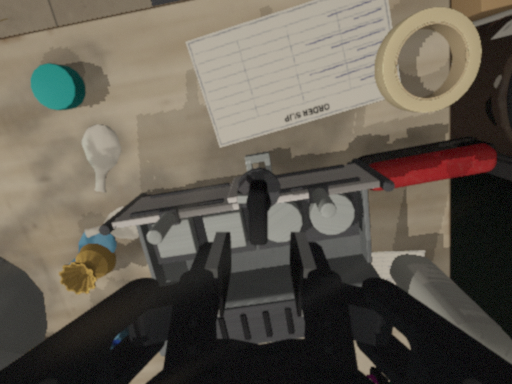

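The picture shows both doors shut and the parked wing at (258,210), centred between the fingers. Gripping it, then lifting, turning back and pushing down.

```bash
python3 -m crank '[[0.1,-0.1,3,0,3],[0,0,3,0,3],[0,0,0,0,3],[0,0,0,0,0.5],[0,0,0,0,0.5],[0,0,0,0,0.5],[0,0,0,0,0.5],[0,0,-0.8,0,0.5],[0,0,0,0,0.5],[0,0,0,0,0.5]]'
```

```text
time: 58.15
ee_pos: [0.5315, 0.0804, 0.16]
eef_rot: [180.0, 0.0, 170.1]
wrist_force: [-0.1, -2.6, -2.4]
gripper_width: 0.127
grip_force: 59.5
```

```bash
python3 -m crank '[[0,0,0,0.175,0.5],[0,0,0,0.175,0.5],[0,0,0,0.175,0.5],[0,0,0,0.175,0.5],[0,0,0,0.175,0.5],[0,0,0,0.175,0.5],[0,0,0,0.175,0.5],[0,0,0,0.175,0.5],[0,0,0,0,0.5],[0,0,1,0,0.5],[0,0,0.8,0,0.5],[0,0,0.5,0,0.5],[0,0,0,0,0.5],[0,0,0,0,0.5]]'
```

```text
time: 59.9
ee_pos: [0.5325, 0.0805, 0.1383]
eef_rot: [179.9, -0.0, 90.0]
wrist_force: [-6.7, -3.8, 31.2]
gripper_width: 0.126
grip_force: 64.5
```

```bash
python3 -m crank '[[0,0,0,0,3],[0,0,0,0,3],[0,0,0,0,3],[0,0,-4,0,3],[0,0,-5,0,3],[-4,0,-2,0,3],[-4,0,0,0,3],[0,0,0,0,3],[0,0,0,0,3]]'; python3 meash.py w14.png;python3 - <<'E'
from h import *
k=env.get_calibration("wrist")
for d in env.outline_of("wrist","knob_grip"):
    if d["conf"]<.4: continue
    ys,xs=np.nonzero(d["pixels"]);print("knob",d["conf"],d["extent"],cv2.minAreaRect(np.argwhere(d["pixels"])[:,::-1].astype(np.float32)))
for z in(.144,.158):print(z,[P(k,[.531,.080+e,z]).round(1) for e in(-.019,0,.019)])
im=cv2.imread("pics/w14.png");m=(im.max(2)<60).astype(np.uint8);m[200:]=0;n,l,s,c=cv2.connectedComponentsWithStats(m[:200,200:320]);print([(s[i],c[i].round(0)) for i in range(1,n) if s[i,4]>150])
for t,z in(("leaf_a_post",.095),("leaf_b_post",.095)):dets("wrist",t,z,im,k)
E
```

```text
time: 61.02
ee_pos: [0.5313, 0.001, 0.2467]
eef_rot: [-180.0, -0.0, 89.9]
wrist_force: [-0.9, 0.5, 1.0]
gripper_width: 0.353
grip_force: 0.0
t 61.02 tcp [0.5313 0.001  0.2467] rpy [-1.7998e+02 -2.0000e-02  8.9930e+01] F [-0.9  0.5  1. ] w 30.1 gf 0.0
round_1 0.94 px [311.  76.] xy [0.5809 0.0922] ang 81.5 iou 0.91 bgr [141 148 148]
round_1 0.93 px [314.  20.] xy [0.5825 0.1457] ang 19.5 iou 0.95 bgr [140 148 147]
round_1 0.3 px [332. 259.] xy [ 0.6149 -0.1133] ang 13.4 iou 0.19 bgr [ 58 102 126]
square_1 0.83 px [309. 134.] xy [0.5814 0.0365] ang 0.4 iou 0.97 bgr [131 138 138]
square_1 0.67 px [305. 182.] xy [ 0.5798 -0.0164] ang 1.3 iou 0.9 bgr [132 139 139]
knob 0.75 [244.0, 60.0, 28.3, 59.1] ((256.5, 87.5), (55.0, 29.0), 90.0)
0.144 [array([260.4, 116.4]), array([260.4,  88.6]), array([260.5,  59.3])]
0.158 [array([260.5, 117.7]), array([260.5,  88.1]), array([260.5,  56.8])]
[(array([  42,    0,   30,  116, 1337], dtype=int32), array([61., 78.])), (array([ 86,   0,  34, 106, 570], dtype=int32), array([99., 57.])), (array([ 79, 108,  41,   9, 260], dtype=int32), array([104., 112.])), (array([ 65, 121,  16,  56, 238], dtype=int32), array([ 72., 155.])), (array([ 85, 122,  35,  44, 408], dtype=int32), array([100., 156.]))]
wrist leaf_a_post 0.9 [266.4  67.8] xy [0.5361 0.0975] bgr [69 71 73] n 2650
wrist leaf_a_post 0.25 [312.7  56.5] xy [0.5743 0.1063] bgr [63 63 64] n 2967
wrist leaf_b_post 0.69 [271.2 169.6] xy [0.5411 0.0103] bgr [ 99 105 108] n 1321
```

```bash
python3 -c "
from rig import env
print(env.job_done())"
```

```text
the job is handed in; nothing more can be done
None
```

The job is handed in: all four blanks measured seated in their own cavities, the right door was shut and then the left over it, and the knob was turned back and pushed fully down; no verdict was returned.

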